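# Sweep the courgette slices off the board into the food box

### The job

Sweep all four courgette slices across the chopping board and over its end into the open food box that is tucked under that end, pushing them with the fingers and never picking one up. Leave the boxes, the spice jar on the board and the mug standing where they are.

Things in the scene. Friction and masses are not known exactly. Their poses are not given: they have to be found in the camera images.
- board: Raised wooden chopping board, it does not move: a plate 250 mm (its x) by 300 mm (its y) and 20 mm thick on two dark runners, its flat top 84 mm above the worktop, without a rim. Origin on the worktop under the plate's centre; z up. Its ends at y = +150 mm and y = -150 mm overhang the runners, and one food box is tucked under each end.
- open_box: White open-topped food box, loose, about 350 g: 240 mm (x) by 130 mm (y), 54 mm high, walls and floor 3 mm. Origin under its centre on the worktop, axes along the board's. It stands at either end (+y or -y) of the board, its centre 190 mm from the board's, tucked 25 mm under the overhang, rim 10 mm below the plate's underside: a slice pushed over that end drops into it.
- lidded_box: The same food box with its white lid on (248 by 138 mm, 60 mm high), loose, under the other end of the board. Origin under its centre on the worktop. To be left alone.
- slice1: A thick round slice of courgette lying flat on the board: dark green skin, pale flesh, a disc 42 mm across and 14 mm thick, about 19 g, loose. All four slices are alike. Origin at its centre, 7 mm above what it lies on; z is the disc's axis.
- slice2: A thick round slice of courgette lying flat on the board: dark green skin, pale flesh, a disc 42 mm across and 14 mm thick, about 19 g, loose. All four slices are alike. Origin at its centre, 7 mm above what it lies on; z is the disc's axis.
- slice3: A thick round slice of courgette lying flat on the board: dark green skin, pale flesh, a disc 42 mm across and 14 mm thick, about 19 g, loose. All four slices are alike. Origin at its centre, 7 mm above what it lies on; z is the disc's axis.
- slice4: A thick round slice of courgette lying flat on the board: dark green skin, pale flesh, a disc 42 mm across and 14 mm thick, about 19 g, loose. All four slices are alike. Origin at its centre, 7 mm above what it lies on; z is the disc's axis.
- jar: Small amber spice jar with a steel lid, loose, upright near the middle of the board: 45 mm across, 60 mm high, 160 g. Origin at the centre of its underside, z up. To be left alone; a slice may lie behind it as seen from the open box.
- mug: White mug, 80 mm across and 92 mm high, loose, on the worktop beyond the board. Origin at the centre of its underside. To be left alone.
There are look-alikes about, which are no part of the job. Leave any yellow look-alike of the slice4 alone.

How it is judged:
By the outcome, as a careful person would: the job done as asked, in the order asked, and still so for the second after the job is handed in, with the robot touching nothing.
It also fails if it takes over 61 s, if anything falls off the work surface, if the arm or the gripper's body presses on something with over 40 N, if the wrist force passes 120 N, or if a joint passes its speed limit or range.

### The arm

A 7-joint arm with a two-finger parallel gripper is mounted at the origin on the work surface. World frame = base frame: x ahead of the robot, y to its left, z up, the work surface at z = 0. Lengths are in m, angles in rad, forces in N, time in s.
With the tool pointing down it reaches from about 0.4 to 0.875 m from the base axis. Payload 19.3 kg.
Tool frame: the origin (TCP) lies at the very end of the fingers, on their centre line; the grasp point (between the pads) lies 19 mm behind it; z points along the fingers, y is the direction in which the jaws open and shut (so a half turn about z gives the same grasp; the last joint's range is limited). The gripper opens to 85 mm and grips with 20 to 120 N. Pads are 22 mm wide; open, the fingers measure 114 mm over their backs; the gripper's body (76 mm by 85 mm) begins 54 mm behind the grasp point. The pads swing forward as they close: fully open they stand 13 mm farther back than shut.
Start: joints at [1.252, 0.521, -0.036, 1.599, 0.021, 1.021, -0.113], TCP at [0.154, -0.606, 0.231] pointing down, gripper open.
Joint ranges: [-2.91, 2.91], [-0.3, 2.13], [-1.5, 1.42], [0.17, 2.43], [-1.26, 4.41], [0.16, 1.93], [-2.52, 2.52]. Speed limits (rad/s): [1.89, 1.89, 2.39, 2.39, 3.01, 3.01, 3.01].

### API

Orientations are given as [roll, pitch, yaw] about the fixed x, y, z axes, in that order (R = Rz(yaw) Ry(pitch) Rx(roll)).
In Python, from workcell import bot, grab_frame, calibration, workorder gives the robot as it stands.
- The arm moves only by the tool move_arm, never from a script. Its arguments are lists of equal length, an entry for each row: "jaw": the closure in counts, from 0 (fully open) to 255 (shut); "dp": the shift along the tool's x, y, z in units of 800 mm (1.0 is 800 mm), a list of three; "rotation": the turn, a rotation vector about the tool's x, y, z in units of pi rad (1.0 is pi rad), a list of three. In form: {"jaw": [jaw, ...], "dp": [[dx, dy, dz], ...], "rotation": [[rx, ry, rz], ...]}. A call has 1 to 10 rows; each row shifts and turns the commanded pose from where the row before left it, along the tool's axes as they then stand; what a row does not reach is not made up. A row lasts 1/8 s, in which the tool goes at most 62.5 mm and 10.7 degrees, less where a joint would pass 70% of its speed; a pose out of reach is approached as far as the arm can. A call with a number of a shift or a turn outside -1 to 1 is refused whole. A call with a gripper value outside its range is refused whole. The fingers move at their own pace and stop on an object; "squeeze" is the grip in N (left out, the last holds). Time passes only in rows, so rows that do not move let the fingers close. It gives the time, the measured TCP pose, the force and the opening at its end, in the units of the state.
- bot.observe(): the state, without advancing time (a new reading comes with each control period).
- grab_frame(name): name is "side" or "top" or "wrist"; returns the picture (400x640x3 uint8, blue, green, red); there is no depth.
- calibration(name): a dict with "camera_matrix" (3x3 intrinsics, pixels), "dist" ([k1, k2, p1, p2, k3] as OpenCV has them; the pictures are not rectified), "T" (4x4, takes a point from camera to world coordinates). Camera axes: x right, y down, z forward; pixel columns grow to the right and rows downward; lengths in m; the calibration is good to about 2 mm. A picture is of the moment at which its call begins: read the wrist's pose just before it. calibration takes no time and is no camera call; for the wrist camera it gives the pose at the moment of the call.
- workorder.job_done(): hands the job in, once; it reports no verdict.
The state is a dict: "clock": time; "qpos": joint angles; "qd": joint speeds; "joint_efforts": joint torques, N m; "position": TCP position; "tool_rot": TCP orientation; "force": force on the tool from outside, world axes, zero at the start; "moment": the same for the moment, N m; "grip_width": finger opening in m.
Only numpy, scipy, OpenCV 4.12 (cv2) and the standard library are available. Lean on these libraries where they do the work, as an engineer would, in place of code of your own. Each camera call takes 0.05 s, during which the arm holds its last target. There are 200 camera calls.

## Working session

There is one attempt and no reset: what is moved stays moved. The work goes in short steps, Python scripts to look and compute and a tool call to move; the robot and the scene stay as the last step left them, time stands still between calls to the robot, and variables do not carry over. Pictures are saved under pics/ and viewed, about 8 in all and at most 12, crops included, and the job is handed in when it is done.

Besides the shell and the picture viewer there is one more tool, called after "Emit:" in YAML: its name, and indented under it one key for each argument. move_arm: Moves the arm, as the interface text tells. Shifts and turns lie within -1 to 1; 1 stands for 800 mm of shift or pi rad of turn. Its arguments: {"type":"object","properties":{"jaw":{"type":"array","items":{"type":"number"}},"dp":{"type":"array","items":{"type":"array","items":{"type":"number","minimum":-1,"maximum":1}}},"rotation":{"type":"array","items":{"type":"array","items":{"type":"number","minimum":-1,"maximum":1}}},"squeeze":{"type":"number"}},"required":["jaw","dp","rotation"]}

```bash
mkdir -p pics
python3 - <<'E'
from workcell import bot, grab_frame, calibration
import cv2
print(bot.observe())
for n in("top","side"):
    cv2.imwrite(f"pics/{n}0.png",grab_frame(n)); c=calibration(n); print(n,c)
E
```

```text
{'clock': 0.0, 'qpos': array([ 1.25177109,  0.52200372, -0.03628375,  1.59996992,  0.02119936,
        1.02111363, -0.11279054]), 'qd': array([ 0.00044602, -0.00059046, -0.00039964,  0.00072029,  0.00107786,
       -0.00300521, -0.00072449]), 'joint_efforts': array([-7.99352856e-04, -9.27121997e+01,  1.97940476e+00, -3.69943106e+01,
        1.78453390e-02,  8.16844928e-03,  5.36215134e-05]), 'position': array([ 0.15377713, -0.60545393,  0.23074628]), 'tool_rot': array([-3.14048730e+00,  1.00119449e-04,  2.48785912e-01]), 'force': array([-1.06969893, -0.01531788,  0.63681441]), 'moment': array([ 0.03468004,  0.03170899, -0.05060704]), 'grip_width': 0.08548609758617166}
top {'camera_matrix': array([[366.81324496,   0.        , 322.23082183],
       [  0.        , 366.81324496, 201.5675073 ],
       [  0.        ,   0.        ,   1.        ]]), 'dist': array([-0.07348845,  0.        ,  0.        ,  0.        ,  0.        ]), 'T': array([[-1.29136927e-01, -9.67504524e-01,  2.17390548e-01,
         4.34326407e-01],
       [-9.91626717e-01,  1.25923000e-01, -2.86330543e-02,
         2.53569153e-02],
       [ 3.28139699e-04, -2.19267860e-01, -9.75664644e-01,
         8.35995657e-01],
       [ 0.00000000e+00,  0.00000000e+00,  0.00000000e+00,
         1.00000000e+00]])}
side {'camera_matrix': array([[449.84178612,   0.        , 313.62960937],
       [  0.        , 449.84178612, 201.46654691],
       [  0.        ,   0.        ,   1.        ]]), 'dist': array([-0.12541434,  0.        ,  0.        ,  0.        ,  0.        ]), 'T': array([[-0.74593678, -0.38205867,  0.54553597,  0.08553158],
       [-0.6660107 ,  0.42440654, -0.61344017,  0.57742714],
       [ 0.00284111, -0.82092037, -0.57103561,  0.60487536],
       [ 0.        ,  0.        ,  0.        ,  1.        ]])}
```

View pics/top0.png

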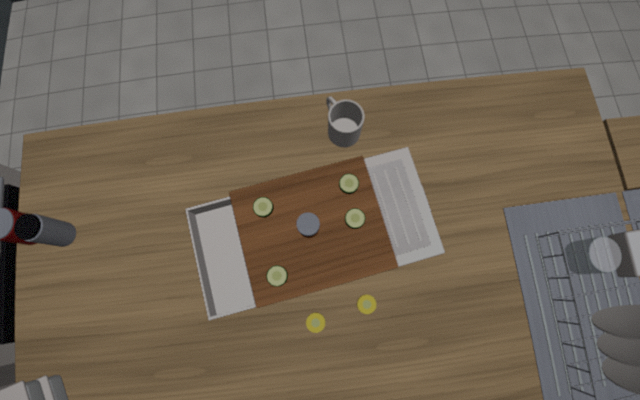

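View pics/side0.png

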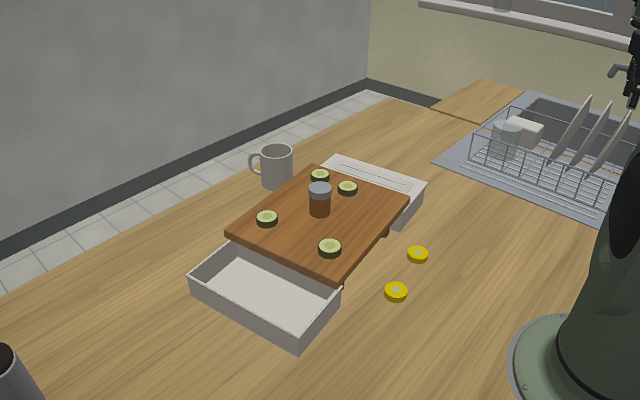

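The top view shows the open box at the left, which is the +y end of the board. The slices are near (263,207), (277,276), (349,183) and (355,218), and the jar lid is near (308,224). The two yellow look-alikes lie on the worktop. The side view agrees.

```bash
cat > h.py <<'E'
import cv2,numpy as np
from workcell import bot, grab_frame, calibration
def ray(n,px,z):
    c=calibration(n);p=cv2.undistortPoints(np.array(px,float).reshape(-1,1,2),c["camera_matrix"],c["dist"])[:,0]
    d=np.c_[p,np.ones(len(p))]@c["T"][:3,:3].T;o=c["T"][:3,3]
    return o+d*((z-o[2])/d[:,2])[:,None]
def blobs(m,lo=60):
    n,l,s,c=cv2.connectedComponentsWithStats(m.astype(np.uint8))
    return [(c[i],s[i,4]) for i in range(1,n) if s[i,4]>lo]
def slices(im,lo=60):
    h=cv2.cvtColor(im,cv2.COLOR_BGR2HSV);H,S,V=h[...,0],h[...,1],h[...,2]
    return blobs((H>26)&(H<50)&(S>50)&(S<190)&(V>110),lo)
E
python3 - <<'E'
from h import *
np.set_printoptions(precision=4,suppress=True)
for n in("top","side"):
    im=cv2.imread(f"pics/{n}0.png")
    for c,a in slices(im): print(n,c,a,ray(n,[c],.098)[0][:2])
im=cv2.imread("pics/top0.png");h=cv2.cvtColor(im,cv2.COLOR_BGR2HSV)
b=h[215,320];print("hsv board",b,h[100,200],h[224,308])
m=((h[...,0]<15)&(h[...,1]>115)).astype(np.uint8);m=cv2.morphologyEx(m,cv2.MORPH_CLOSE,np.ones((25,25)))
cs,_=cv2.findContours(m,0,2);k=max([c for c in cs if cv2.pointPolygonTest(c,(320,235),False)>0],key=cv2.contourArea)
r=cv2.minAreaRect(k);P=ray("top",cv2.boxPoints(r),.084)[:,:2];print(P,P.mean(0),[np.linalg.norm(P[i]-P[i-1]) for i in range(4)])
print("jar",ray("top",[(308,223)],.144), ray("side",[(320,187)],.144))
print("mug",ray("top",[(346,113)],.092))
E
```

```text
top [348.5869 182.6293] 259 [ 0.6318 -0.0561]
top [262.2214 206.2103] 271 [0.605  0.1276]
top [354.8014 217.5235] 277 [ 0.557 -0.058]
top [276.3477 275.4272] 302 [0.4618 0.1132]
top [366.3704 304.9852] 135 [ 0.3825 -0.055 ]
top [315.3043 322.5362] 138 [0.3627 0.048 ]
side [319.5682 173.    ] 132 [ 0.6323 -0.0565]
side [347.3007 185.3072] 153 [ 0.5569 -0.058 ]
side [266.4179 215.5871] 201 [0.605  0.1275]
side [329.4943 244.9808] 261 [0.4613 0.1131]
side [395.5909 288.803 ] 66 [0.3167 0.125 ]
hsv board [ 14 134 110] [ 20   6 121] [105  22 117]
[[ 0.6482  0.2053]
 [ 0.6959 -0.1038]
 [ 0.4449 -0.1302]
 [ 0.4052  0.1598]] [0.5485 0.0328] [np.float64(0.24715095947952534), np.float64(0.31271704530794453), np.float64(0.2523475939463335), np.float64(0.2927010872335362)]
jar [[0.5504 0.0374 0.144 ]] [[0.5487 0.0388 0.144 ]]
mug [[ 0.7922 -0.0744  0.092 ]]
```

All four slices agree between the views to about 1 mm, and the board comes out 250 by 303 mm with yaw about 8.5°. In board coordinates, B (70,85) and D (-74,92) are clear, A (69,-100) is behind B, and C (-5,-91) is right behind the jar. I'll push B, D and A first. Then I'll nudge C sideways with the finger's flank and push it down the lane at x = -70. First I lift and turn the tool so that its x axis lies along board +y.

Emit:
move_arm:
  jaw: [170,170,170,170,170,170,170,170]
  dp:
    - [0,0,-0.0125]
    - [0,0,-0.0125]
    - [0,0,-0.0125]
    - [0,0,-0.0125]
    - [0,0,-0.0125]
    - [0,0,-0.0125]
    - [0,0,-0.0125]
    - [0,0,-0.0125]
  rotation:
    - [0,0,-0.0585]
    - [0,0,-0.0585]
    - [0,0,-0.0585]
    - [0,0,-0.0585]
    - [0,0,-0.0585]
    - [0,0,-0.0585]
    - [0,0,-0.0585]
    - [0,0,-0.0585]

```text
clock: 1.1
position: [0.1537, -0.6056, 0.3113]
tool_rot: [-3.141, -0.001, 1.725]
force: [-0.3, -0.6, -0.4]
grip_width: 0.0287
```

```bash
cat >> h.py <<'E'
C=np.array([.5485,.033]);a=np.deg2rad(98.5);u=np.array([np.cos(a),np.sin(a)]);v=np.array([u[1],-u[0]])
def bd(p): d=np.asarray(p)[:2]-C; return np.array([d@v,d@u])
def go(*T):
    "T: (board x, board y, z) in mm -> dp from the measured pose"
    from scipy.spatial.transform import Rotation as Q
    s=bot.observe();R=Q.from_euler("xyz",s["tool_rot"]);p=s["position"]
    np.set_printoptions(precision=4,suppress=True)
    print("t",s["clock"],"board",bd(p)*1e3,"z",p[2],"yaw",np.rad2deg(s["tool_rot"]),"w",s["grip_width"],"F",s["force"])
    for t in T:
        w=np.r_[C+v*t[0]/1e3+u*t[1]/1e3,t[2]/1e3];print(t,"dp",R.inv().apply(w-p)/.8);p=w
E
python3 -c "
from h import *
for n,p in dict(A=(.6318,-.0561),B=(.605,.1276),C=(.557,-.058),D=(.4615,.1132),jar=(.5495,.038)).items(): print(n,bd(p)*1e3)
go((70,35,200))"
```

```text
A [  69.21520289 -100.43383737]
B [69.86216657 85.20966895]
C [ -5.04402157 -91.25682356]
D [-74.19006534  92.17849101]
jar [1.72806292 4.79726991]
t 1.1 board [-484.8109 -573.2508] z 0.3112823413991694 yaw [-179.9923   -0.0369   98.8352] w 0.02866730207139599 F [-0.3384 -0.6261 -0.3542]
(70, 35, 200) dp [0.7562 0.698  0.1395]
```

Emit:
move_arm:
  jaw: [170,170,170,170,170,170,170,170,170,170]
  dp:
    - [0.0473,0.0436,0]
    - [0.0473,0.0436,0]
    - [0.0473,0.0436,0]
    - [0.0473,0.0436,0]
    - [0.0473,0.0436,0]
    - [0.0473,0.0436,0]
    - [0.0473,0.0436,0]
    - [0.0473,0.0436,0]
    - [0.0473,0.0436,0]
    - [0.0473,0.0436,0]
  rotation:
    - [0,0,0]
    - [0,0,0]
    - [0,0,0]
    - [0,0,0]
    - [0,0,0]
    - [0,0,0]
    - [0,0,0]
    - [0,0,0]
    - [0,0,0]
    - [0,0,0]

```text
clock: 2.35
position: [0.4435, -0.1786, 0.3113]
tool_rot: [-3.141, 0.0, 1.719]
force: [1.6, -0.8, -0.3]
grip_width: 0.0287
```

Emit:
move_arm:
  jaw: [170,170,170,170,170,170,170,170]
  dp:
    - [0.0473,0.0436,0]
    - [0.0473,0.0436,0]
    - [0.0473,0.0436,0]
    - [0.0473,0.0436,0]
    - [0.0473,0.0436,0]
    - [0.0473,0.0436,0]
    - [0,0,0.05]
    - [0,0,0.05]
  rotation:
    - [0,0,0]
    - [0,0,0]
    - [0,0,0]
    - [0,0,0]
    - [0,0,0]
    - [0,0,0]
    - [0,0,0]
    - [0,0,0]

```text
clock: 3.35
position: [0.6164, 0.0761, 0.2298]
tool_rot: [-3.141, -0.0, 1.72]
force: [1.1, -0.4, -0.4]
grip_width: 0.0288
```

```bash
python3 -c "
from h import *
go((70,35,200),(70,35,120),(70,35,89),(70,145,89),(70,145,130))"
```

```text
t 3.35 board [73.5012 32.6352] z 0.22984859178003914 yaw [-179.9869   -0.0112   98.5484] w 0.02878322362948433 F [ 1.0749 -0.3843 -0.3694]
(70, 35, 200) dp [ 0.003  -0.0044  0.0373]
(70, 35, 120) dp [-0.   0.   0.1]
(70, 35, 89) dp [-0.      0.      0.0387]
(70, 145, 89) dp [0.1375 0.0001 0.    ]
(70, 145, 130) dp [ 0.     -0.     -0.0512]
```

Emit:
move_arm:
  jaw: [170,170,170,170,170,170]
  dp:
    - [0.003,-0.0044,0.05]
    - [0,0,0.05]
    - [0,0,0.04]
    - [0,0,0.025]
    - [0,0,0.0105]
    - [0,0,0]
  rotation:
    - [0,0,0]
    - [0,0,0]
    - [0,0,0]
    - [0,0,0]
    - [0,0,0]
    - [0,0,0]

```text
clock: 4.1
position: [0.6127, 0.0774, 0.0912]
tool_rot: [3.141, -0.0, 1.719]
force: [0.2, -0.0, 0.4]
grip_width: 0.0284
```

```bash
python3 -c "
from h import *
go((70,35,89),(70,145,89))
cv2.imwrite('pics/side1.png',grab_frame('side')[120:330,170:490].repeat(2,0).repeat(2,1))"
```

```text
t 4.1 board [70.1022 34.4359] z 0.09116610387327753 yaw [179.99    -0.0037  98.4934] w 0.028409698456906936 F [ 0.1872 -0.0363  0.4406]
(70, 35, 89) dp [ 0.0007 -0.0001  0.0027]
(70, 145, 89) dp [ 0.1375 -0.      0.    ]
```

View pics/side1.png

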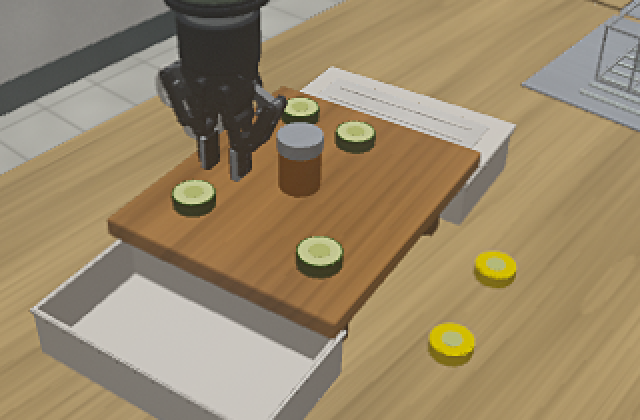

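The fingers are just above the board behind B. The knuckles stick out wide, so A and C will need wider lanes past the jar. Pushing B now.

Emit:
move_arm:
  jaw: [170,170,170,170,170,170,170,170,170,170]
  dp:
    - [0,0,0.0035]
    - [0.015,0,0]
    - [0.025,0,0]
    - [0.025,0,0]
    - [0.025,0,0]
    - [0.025,0,0]
    - [0.025,0,0]
    - [0,0,0]
    - [0,0,-0.04]
    - [0,0,-0.07]
  rotation:
    - [0,0,0]
    - [0,0,0]
    - [0,0,0]
    - [0,0,0]
    - [0,0,0]
    - [0,0,0]
    - [0,0,0]
    - [0,0,0]
    - [0,0,0]
    - [0,0,0]

```text
clock: 5.4
position: [0.5953, 0.187, 0.1755]
tool_rot: [-3.138, 0.001, 1.718]
force: [1.4, -0.6, 0.9]
grip_width: 0.029
```

```bash
python3 -c "
from h import *
go((-74,42,175),(-74,42,88))
im=grab_frame('side');cv2.imwrite('pics/side2.png',im[120:370,170:490].repeat(2,0).repeat(2,1))
for c,a in slices(im): print(c,a,bd(ray('side',[c],.098)[0])*1e3)"
```

```text
t 5.4 board [ 69.0647 145.3947] z 0.1755459567552139 yaw [-179.7999    0.046    98.4554] w 0.028997085121810373 F [ 1.4407 -0.6097  0.8881]
(-74, 42, 175) dp [-0.1294 -0.1787  0.0014]
(-74, 42, 88) dp [0.0001 0.0004 0.1087]
[319.6391 173.    ] 133 [  69.5258 -100.979 ]
[347.3007 185.3072] 153 [ -5.1422 -91.2435]
[329.4542 244.9695] 262 [-74.3442  92.1234]
[231.3774 280.8911] 257 [  8.8568 252.7361]
[395.6716 288.8209] 67 [-215.7831  125.2502]
```

View pics/side2.png

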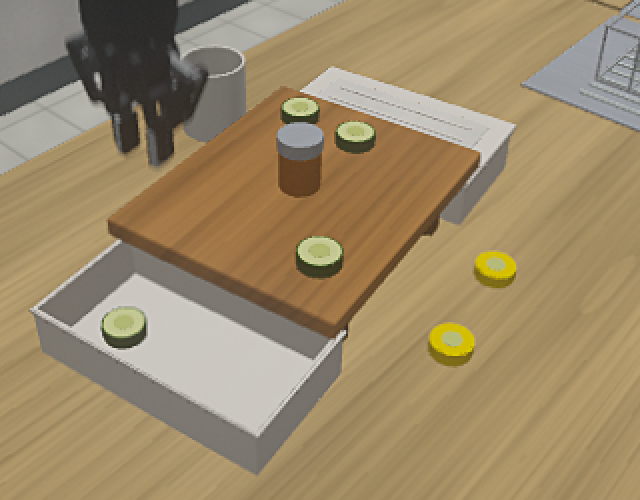

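B is flat on the box floor and nothing else has moved. Now D.

Emit:
move_arm:
  jaw: [170,170,170,170,170,170,170,170,170,170]
  dp:
    - [-0.0324,-0.0447,0]
    - [-0.0324,-0.0447,0]
    - [-0.0324,-0.0447,0]
    - [-0.0324,-0.0447,0]
    - [0,0,0]
    - [0,0,0.05]
    - [0,0,0.04]
    - [0,0,0.015]
    - [0,0,0.004]
    - [0,0,0]
  rotation:
    - [0,0,0]
    - [0,0,0]
    - [0,0,0]
    - [0,0,0]
    - [0,0,0]
    - [0,0,0]
    - [0,0,0]
    - [0,0,0]
    - [0,0,0]
    - [0,0,0]

```text
clock: 6.7
position: [0.4704, 0.0646, 0.0896]
tool_rot: [3.141, 0.0, 1.719]
force: [-0.5, 0.2, -0.1]
grip_width: 0.0285
```

```bash
python3 -c "
from h import *
go((-74,145,88),(-74,145,180),(76,40,180),(67,-155,180),(67,-155,88))"
```

```text
t 6.7 board [-72.5667  42.7795] z 0.08959050445912593 yaw [179.9442   0.0015  98.4919] w 0.02854480041630622 F [-0.5148  0.211  -0.1065]
(-74, 145, 88) dp [ 0.1278 -0.0018  0.002 ]
(-74, 145, 180) dp [-0.      0.0001 -0.115 ]
(76, 40, 180) dp [-0.1312  0.1875  0.0002]
(67, -155, 180) dp [-0.2438 -0.0112 -0.    ]
(67, -155, 88) dp [ 0.     -0.0001  0.115 ]
```

Emit:
move_arm:
  jaw: [170,170,170,170,170,170,170,170,170,170]
  dp:
    - [0.013,-0.0018,0.002]
    - [0.023,0,0]
    - [0.023,0,0]
    - [0.023,0,0]
    - [0.023,0,0]
    - [0.023,0,0]
    - [0,0,0]
    - [0,0,-0.035]
    - [0,0,-0.04]
    - [0,0,-0.04]
  rotation:
    - [0,0,0]
    - [0,0,0]
    - [0,0,0]
    - [0,0,0]
    - [0,0,0]
    - [0,0,0]
    - [0,0,0]
    - [0,0,0]
    - [0,0,0]
    - [0,0,0]

```text
clock: 7.95
position: [0.4532, 0.165, 0.1805]
tool_rot: [3.142, 0.0, 1.719]
force: [0.6, 0.3, 0.9]
grip_width: 0.0286
```

Emit:
move_arm:
  jaw: [170,170,170,170,170,170,170,170,170]
  dp:
    - [-0.0328,0.0465,0]
    - [-0.0328,0.0465,0]
    - [-0.0328,0.0465,0]
    - [-0.0328,0.0465,0]
    - [-0.06,-0.0025,0]
    - [-0.06,-0.0025,0]
    - [-0.06,-0.0025,0]
    - [-0.06,-0.0025,0]
    - [0,0,0]
  rotation:
    - [0,0,0]
    - [0,0,0]
    - [0,0,0]
    - [0,0,0]
    - [0,0,0]
    - [0,0,0]
    - [0,0,0]
    - [0,0,0]
    - [0,0,0]

```text
clock: 9.07
position: [0.636, -0.1127, 0.1791]
tool_rot: [-3.141, 0.002, 1.713]
force: [-0.2, 0.6, -0.6]
grip_width: 0.0284
```

```bash
python3 -c "
from h import *
go((66,-155,88),(66,-128,88),(88,-55,88),(88,145,88))
for n in('side','top'):
  for c,a in slices(grab_frame(n)): print(n,c,a,bd(ray(n,[c],.098)[0])*1e3)"
```

```text
t 9.075 board [  64.9634 -157.0507] z 0.17906596892306884 yaw [-179.9566    0.1035   98.1263] w 0.02841664143986234 F [-0.1949  0.6472 -0.5952]
(66, -155, 88) dp [0.0028 0.0014 0.1138]
(66, -128, 88) dp [ 0.0337 -0.0002 -0.0001]
(88, -55, 88) dp [ 0.0914  0.0269 -0.0002]
(88, 145, 88) dp [ 0.25   -0.0016 -0.0005]
side [319.5682 173.    ] 132 [  69.6542 -100.8938]
side [347.3007 185.3072] 153 [ -5.1422 -91.2435]
side [231.3672 280.8633] 256 [  8.9117 252.6985]
side [395.6716 288.8209] 67 [-215.7831  125.2502]
side [295.8173 314.096 ] 323 [-115.1766  251.8349]
top [348.8132 182.5055] 273 [  69.3847 -100.9665]
top [354.8028 217.6817] 289 [ -5.3291 -91.1591]
top [220.9911 226.1733] 225 [ 52.5495 176.6657]
top [235.8694 288.5061] 245 [-76.9805 175.7044]
top [366.4764 304.0733] 191 [-175.6351  -63.2269]
top [315.1089 322.2277] 202 [-180.936    42.4717]
```

D is in the box as well. Now A, steered outward to x ≈ 88 before it passes the jar.

Emit:
move_arm:
  jaw: [170,170,170,170,170,170,170,170,170,170]
  dp:
    - [0.0028,0.0045,0.05]
    - [0,0,0.04]
    - [0,0,0.018]
    - [0,0,0.0055]
    - [0,0,0]
    - [0.017,0,0]
    - [0.017,0,0]
    - [0.022,0.0062,0]
    - [0.022,0.0062,0]
    - [0.022,0.0062,0]
  rotation:
    - [0,0,0]
    - [0,0,0]
    - [0,0,0]
    - [0,0,0]
    - [0,0,0]
    - [0,0,0]
    - [0,0,0]
    - [0,0,0]
    - [0,0,0]
    - [0,0,0]

```text
clock: 10.42
position: [0.6428, -0.0217, 0.0886]
tool_rot: [3.141, -0.0, 1.72]
force: [0.4, -0.9, 0.8]
grip_width: 0.0284
```

```bash
python3 -c "
from h import *
go((88,-55,88),(88,145,88))
im=grab_frame('top');cv2.imwrite('pics/top3.png',im[130:330,160:480].repeat(2,0).repeat(2,1))
for c,a in slices(im): print(c,a,bd(ray('top',[c],.098)[0])*1e3)"
```

```text
t 10.425 board [ 85.1752 -68.0151] z 0.08855073449360082 yaw [179.9928  -0.0089  98.5223] w 0.02838418230948403 F [ 0.383  -0.8905  0.7538]
(88, -55, 88) dp [0.0163 0.0035 0.0007]
(88, 145, 88) dp [0.25   0.0001 0.    ]
[319.2522 183.1504] 226 [ 84.9485 -41.2338]
[354.6347 217.4908] 271 [ -4.8558 -90.9443]
[220.9952 226.0817] 208 [ 52.7321 176.6163]
[235.942  288.5446] 224 [-77.0916 175.5826]
[366.5236 304.1675] 191 [-175.8325  -63.2626]
[315.1208 322.4155] 207 [-181.2813   42.5451]
```

View pics/top3.png

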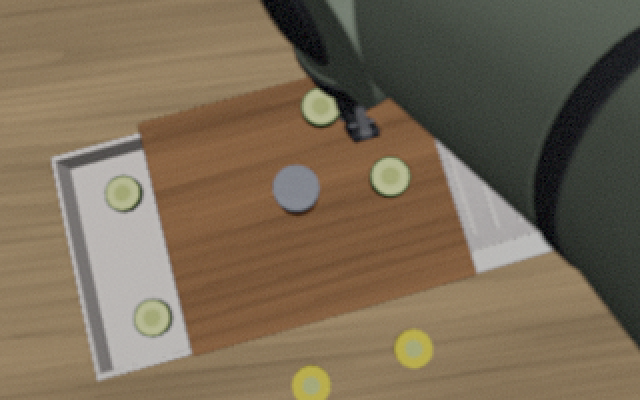

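A is cradled at (85,-41), just ahead of the fingers, and B and D are in the box. Pushing on.

Emit:
move_arm:
  jaw: [170,170,170,170,170,170,170,170,170,170]
  dp:
    - [0.0165,0.0035,0.0005]
    - [0.03,0,0]
    - [0.03,0,0]
    - [0.03,0,0]
    - [0.03,0,0]
    - [0.03,0,0]
    - [0.026,0,0]
    - [0.024,0,0]
    - [0.024,0,0]
    - [0.024,0,0]
  rotation:
    - [0,0,0]
    - [0,0,0]
    - [0,0,0]
    - [0,0,0]
    - [0,0,0]
    - [0,0,0]
    - [0,0,0]
    - [0,0,0]
    - [0,0,0]
    - [0,0,0]

```text
clock: 11.72
position: [0.614, 0.1874, 0.0881]
tool_rot: [3.142, 0.0, 1.719]
force: [-0.2, 0.2, 1.2]
grip_width: 0.0287
```

```bash
python3 -c "
from h import *
go((88,145,88),(88,145,180),(88,20,180),(56,-91,180),(56,-91,88),(-38,-91,88))
for c,a in slices(grab_frame('side')): print(c,a,bd(ray('side',[c],.01)[0])*1e3)"
```

```text
t 11.725 board [ 87.5619 143.0073] z 0.08812405931163315 yaw [179.9998   0.0035  98.4769] w 0.02866623780378839 F [-0.1917  0.1994  1.1749]
(88, 145, 88) dp [0.0025 0.0005 0.0002]
(88, 145, 180) dp [-0.     0.    -0.115]
(88, 20, 180) dp [-0.1562  0.0001  0.    ]
(56, -91, 180) dp [-0.1388 -0.0399  0.    ]
(56, -91, 88) dp [ 0.    -0.     0.115]
(-38, -91, 88) dp [-0.     -0.1175 -0.    ]
[347.3007 185.3072] 153 [  59.4885 -212.4463]
[229.4935 245.1753] 308 [147.7109 116.1777]
[231.3774 280.8911] 257 [ 75.9179 191.2525]
[395.75   288.8235] 68 [-187.8464   41.5617]
[295.8523 314.1385] 325 [-69.7537 190.2395]
```

Emit:
move_arm:
  jaw: [170,170,170,170]
  dp:
    - [0.005,0,0]
    - [0,0,0]
    - [0,0,0]
    - [0,0,0]
  rotation:
    - [0,0,0]
    - [0,0,0]
    - [0,0,0]
    - [0,0,0]

```text
clock: 12.28
position: [0.6137, 0.1897, 0.0881]
tool_rot: [-3.142, 0.0, 1.718]
force: [-0.7, 0.1, 0.4]
grip_width: 0.0284
```

```bash
python3 -c "
from h import *
go((88,145,88))
for c,a in slices(grab_frame('side')): print(c,a,bd(ray('side',[c],.017)[0])*1e3)"
```

```text
t 12.275 board [ 87.6048 145.37  ] z 0.0881009332250974 yaw [-179.9981    0.0085   98.4488] w 0.028448401876267765 F [-0.6637  0.1422  0.3583]
(88, 145, 88) dp [-0.0005  0.0005  0.0001]
[347.3007 185.3072] 153 [  54.3474 -202.8052]
[231.3887 280.6453] 265 [ 70.9913 195.6517]
[395.75   288.8235] 68 [-190.0771   48.2139]
[295.8523 314.1385] 325 [-73.3739 195.1422]
```

Emit:
move_arm:
  jaw: [170,170,170,170,170,170,170,170,170,170]
  dp:
    - [0,0,-0.035]
    - [0,0,-0.04]
    - [0,0,-0.04]
    - [-0.052,0,0]
    - [-0.052,0,0]
    - [-0.052,0,0]
    - [-0.046,-0.0133,0]
    - [-0.046,-0.0133,0]
    - [-0.046,-0.0133,0]
    - [0,0,0]
  rotation:
    - [0,0,0]
    - [0,0,0]
    - [0,0,0]
    - [0,0,0]
    - [0,0,0]
    - [0,0,0]
    - [0,0,0]
    - [0,0,0]
    - [0,0,0]
    - [0,0,0]

```text
clock: 13.58
position: [0.6163, -0.0509, 0.1799]
tool_rot: [-3.141, 0.001, 1.714]
force: [0.4, 0.6, 0.4]
grip_width: 0.0287
```

```bash
python3 -c "
from h import *
go((56,-91,88),(-38,-91,88))
a=grab_frame('top');b=grab_frame('side')
cv2.imwrite('pics/both4.png',np.vstack([a[130:330,160:480],b[130:330,160:480]]).repeat(1,0).repeat(1,1))
for n,im in(('top',a),('side',b)):
  for c,s in slices(im): print(n,c,s,bd(ray(n,[c],.017)[0])*1e3)"
```

```text
t 13.575 board [ 54.612  -92.9886] z 0.17994320526637192 yaw [-179.9614    0.0818   98.2172] w 0.028694329958669478 F [0.4322 0.6015 0.3654]
(56, -91, 88) dp [0.0027 0.0018 0.1149]
(-38, -91, 88) dp [-0.0006 -0.1175  0.0001]
top [227.544 211.08 ] 125 [100.8045 172.8731]
top [354.7794 217.4706] 272 [   7.0831 -102.2782]
top [220.7231 226.5897] 195 [ 70.0693 195.8332]
top [235.9866 288.5045] 224 [-72.9774 193.7164]
top [366.4972 304.2818] 181 [-182.8284  -71.1025]
top [315.3198 322.5482] 197 [-189.0433   45.8561]
side [347.3007 185.3072] 153 [  54.3474 -202.8052]
side [231.3931 280.6832] 262 [ 70.9189 195.7211]
side [395.6716 288.8209] 67 [-189.9544   48.2848]
side [295.7461 314.1053] 323 [-73.1821 195.1815]
```

View pics/both4.png

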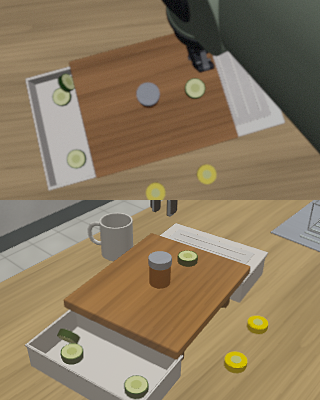

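A is in the box, leaning against its wall. C alone is left, so I'll push it sideways with the finger's flank.

Emit:
move_arm:
  jaw: [170,170,170,170,170,170,170,170,170,170]
  dp:
    - [0.0027,0.0018,0.05]
    - [0,0,0.04]
    - [0,0,0.02]
    - [0,0,0.005]
    - [0,0,0]
    - [0,-0.018,0]
    - [0,-0.018,0]
    - [0,-0.018,0]
    - [0,-0.018,0]
    - [0,0,0]
  rotation:
    - [0,0,0]
    - [0,0,0]
    - [0,0,0]
    - [0,0,0]
    - [0,0,0]
    - [0,0,0]
    - [0,0,0]
    - [0,0,0]
    - [0,0,0]
    - [0,0,0]

```text
clock: 14.92
position: [0.5606, -0.0535, 0.0889]
tool_rot: [3.141, 0.001, 1.719]
force: [0.5, -0.0, 0.3]
grip_width: 0.0286
```

```bash
python3 -c "
from h import *
go((-30,-91,88))
for n in('top','side'):
  for c,s in slices(grab_frame(n)): print(n,c,s,bd(ray(n,[c],.098)[0])*1e3)"
```

```text
t 14.925 board [ -0.806  -87.3615] z 0.08885610750568562 yaw [179.9625   0.0341  98.4785] w 0.028578653946658324 F [ 0.5136 -0.0021  0.3064]
(-30, -91, 88) dp [-0.0046 -0.0365  0.001 ]
top [227.6667 211.1463] 123 [ 79.3493 156.4823]
top [220.8301 226.5   ] 206 [ 51.9807 177.1332]
top [359.3455 242.2273] 110 [-55.8972 -85.3021]
top [235.8571 288.4874] 238 [-76.9387 175.7195]
top [366.5401 303.984 ] 187 [-175.5072  -63.3968]
top [315.3814 322.3608] 194 [-181.3206   42.0322]
side [365.9938 191.646 ] 161 [-48.8907 -91.6105]
side [231.3931 280.6832] 262 [  9.146  252.3721]
side [395.75   288.8235] 68 [-215.8888  125.1891]
side [295.816 314.135] 326 [-115.2175  251.8969]
```

Emit:
move_arm:
  jaw: [170,170,170,170,170,170,170,170,170,170]
  dp:
    - [-0.004,-0.0115,0.0005]
    - [0,-0.015,0]
    - [0,-0.015,0]
    - [0,0,0]
    - [0,0.012,0]
    - [0,0,-0.04]
    - [0,0,-0.05]
    - [-0.04,-0.02,0]
    - [-0.04,-0.05,0]
    - [0,0,0]
  rotation:
    - [0,0,0]
    - [0,0,0]
    - [0,0,0]
    - [0,0,0]
    - [0,0,0]
    - [0,0,0]
    - [0,0,0]
    - [0,0,0]
    - [0,0,0]
    - [0,0,0]

```text
clock: 16.27
position: [0.4903, -0.1344, 0.1594]
tool_rot: [-3.139, 0.001, 1.715]
force: [1.0, -0.3, 0.3]
grip_width: 0.0286
```

```bash
python3 -c "
from h import *
go((-83,-150,88),(-83,-123,88),(-88,-60,88),(-88,145,88))
for n in('top','side'):
  for c,s in slices(grab_frame(n)): print(n,c,s,bd(ray(n,[c],.098)[0])*1e3)"
```

```text
t 16.275 board [ -82.3192 -156.9867] z 0.1594188228720491 yaw [-179.88      0.0473   98.2486] w 0.028602773511863272 F [ 1.0233 -0.3357  0.2796]
(-83, -150, 88) dp [ 0.0088 -0.0007  0.0893]
(-83, -123, 88) dp [ 0.0337 -0.0001 -0.    ]
(-88, -60, 88) dp [ 0.0787 -0.0066 -0.0001]
(-88, 145, 88) dp [ 0.2562 -0.0011 -0.0002]
top [227.7131 211.1885] 122 [ 79.2364 156.4089]
top [220.7524 226.5476] 210 [ 51.9282 177.3092]
top [366.8237 253.922 ] 295 [-82.4823 -92.8265]
top [235.7733 288.5587] 247 [-77.0287 175.9124]
top [366.5574 304.2896] 183 [-176.0732  -63.2575]
top [315.0109 322.4863] 183 [-181.3512   42.7856]
side [381.2    196.3697] 165 [-82.569 -93.332]
side [231.3931 280.6832] 262 [  9.146  252.3721]
side [395.6716 288.8209] 67 [-215.7831  125.2502]
side [295.8173 314.096 ] 323 [-115.1766  251.8349]
```

C is at (-82,-93) with a free lane. Final push.

Emit:
move_arm:
  jaw: [170,170,170,170,170,170,170,170,170,170]
  dp:
    - [0.0088,-0.0007,0.04]
    - [0,0,0.03]
    - [0,0,0.015]
    - [0,0,0.004]
    - [0,0,0]
    - [0.016,0,0]
    - [0.017,0,0]
    - [0.026,-0.0022,0]
    - [0.026,-0.0022,0]
    - [0.026,-0.0022,0]
  rotation:
    - [0,0,0]
    - [0,0,0]
    - [0,0,0]
    - [0,0,0]
    - [0,0,0]
    - [0,0,0]
    - [0,0,0]
    - [0,0,0]
    - [0,0,0]
    - [0,0,0]

```text
clock: 17.62
position: [0.4718, -0.0359, 0.0889]
tool_rot: [3.141, 0.0, 1.72]
force: [0.2, -0.3, -0.4]
grip_width: 0.0284
```

```bash
python3 -c "
from h import *
go((-88,145,88))
for n in('top','side'):
  for c,s in slices(grab_frame(n)): print(n,c,s,bd(ray(n,[c],.098)[0])*1e3)"
```

```text
t 17.625 board [-86.019  -56.8208] z 0.08886686648559411 yaw [179.9675   0.0006  98.5363] w 0.02838664028505364 F [ 0.2024 -0.3381 -0.3916]
(-88, 145, 88) dp [ 0.2523 -0.0023  0.0011]
top [227.7769 211.0909] 121 [ 79.4004 156.2361]
top [220.6971 226.5913] 208 [ 51.871  177.4388]
top [235.8204 288.551 ] 245 [-77.0392 175.8186]
top [315.2541 322.2162] 185 [-180.9921   42.1957]
side [367.4772 213.2995] 197 [-86.2212 -26.8435]
side [231.3788 280.6174] 264 [  9.263  252.2741]
side [395.6716 288.8209] 67 [-215.7831  125.2502]
side [295.8364 314.1636] 324 [-115.2737  251.925 ]
```

Emit:
move_arm:
  jaw: [170,170,170,170,170,170,170,170,170,170]
  dp:
    - [0.022,-0.001,0.0005]
    - [0.028,0,0]
    - [0.028,0,0]
    - [0.028,0,0]
    - [0.028,0,0]
    - [0.026,0,0]
    - [0.025,0,0]
    - [0.024,0,0]
    - [0.024,0,0]
    - [0.02,0,0]
  rotation:
    - [0,0,0]
    - [0,0,0]
    - [0,0,0]
    - [0,0,0]
    - [0,0,0]
    - [0,0,0]
    - [0,0,0]
    - [0,0,0]
    - [0,0,0]
    - [0,0,0]

```text
clock: 18.98
position: [0.4413, 0.1633, 0.0883]
tool_rot: [3.141, 0.0, 1.719]
force: [0.3, -0.8, 0.7]
grip_width: 0.0282
```

Emit:
move_arm:
  jaw: [170,170,170,170,170,170,170,170]
  dp:
    - [0.003,0,0]
    - [0,0,0]
    - [0,0,-0.03]
    - [0,0,-0.06]
    - [0,0,-0.06]
    - [0,0,-0.06]
    - [-0.03,-0.06,0]
    - [0,0,0]
  rotation:
    - [0,0,0]
    - [0,0,0]
    - [0,0,0]
    - [0,0,0]
    - [0,0,0]
    - [0,0,0]
    - [0,0,0]
    - [0,0,0]

```text
clock: 19.98
position: [0.3954, 0.1313, 0.2563]
tool_rot: [3.142, 0.003, 1.716]
force: [0.5, -0.4, 0.5]
grip_width: 0.0288
```

```bash
python3 -c "
from h import *
go()
a=grab_frame('top');b=grab_frame('side')
cv2.imwrite('pics/both5.png',np.vstack([a[80:340,160:480],b[130:380,160:480]]).repeat(1,0))
for n,im in(('top',a),('side',b)):
  for c,s in slices(im): print(n,c,s,bd(ray(n,[c],.017)[0])*1e3)"
```

```text
t 19.975 board [-136.9197  119.8498] z 0.2563483835146757 yaw [179.9985   0.1605  98.3402] w 0.028750934664598576 F [ 0.4726 -0.3614  0.4745]
top [227.6341 211.2927] 123 [100.2636 172.7822]
top [220.726  226.6731] 208 [ 69.881  195.8685]
top [366.4706 303.6838] 136 [-181.604   -71.4197]
top [315.6441 322.7034] 118 [-189.5445   45.2741]
side [231.3887 280.6453] 265 [ 70.9913 195.6517]
side [395.75   288.8235] 68 [-190.0771   48.2139]
side [311.9244 304.2791] 172 [-83.7875 161.5365]
side [294.3519 314.7875] 287 [-72.0837 197.7194]
```

View pics/both5.png

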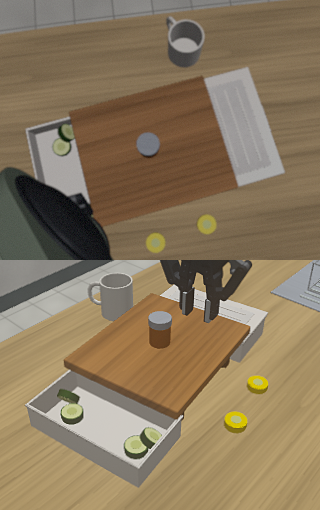

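All four slices are in the open box. The jar lid is still at (308,224), and the boxes, mug and yellow look-alikes haven't moved. The arm is clear at z = 0.256 m.

```bash
python3 -c "
from workcell import workorder
print(workorder.job_done())"
```

```text
the job is handed in; nothing more can be done
None
```

All four courgette slices are in the open box, and I handed the job in at about 20 s of the 61 s allowed. I pushed them along the board with the partly closed fingers and picked none up. The slice behind the jar was first pushed sideways with a finger's flank, then swept down a clear lane.

**Last checks:** The final side picture shows all four slices in the box, two lying flat, one leaning on the box wall and one leaning on its neighbour. In the final top picture the arm hid the two nearest slices, so those rest on the side view alone. The jar, both boxes, the mug and the yellow look-alikes look unmoved. Every force reading I took was under 2 N, and the arm stood clear of everything at the end. No check failed.

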